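# Make up the blood-smear staining tray

## Task

Make up the blood-smear staining tray: stand the loose red, blue and green dropper bottles each upright in the holder of its own colour on the teal tray, and lay the paper-banded stack of glass slides flat in the shallow aluminium slide rest beside them. The white-capped bottle and the dark blue slide box do not belong to the set: leave them where they are. Do not knock any bottle over.

Things in the scene. Friction and masses are not known exactly. Their poses are not given: they have to be found in the camera images.
- red_bottle: red dropper bottle, red cap, 69 mm high. Straight round body 24 mm in diameter up to 48 mm, then a neck and cap 16 mm wide and less. Origin: centre of its underside; z up along the bottle. Loose, about 30 g; stands among the other bottles on the desk right of the tray
- blue_bottle: dark blue dropper bottle, dark blue cap, 69 mm high. Straight round body 24 mm in diameter up to 48 mm, then a neck and cap 16 mm wide and less. Origin: centre of its underside; z up along the bottle. Loose, about 30 g; stands among the other bottles on the desk right of the tray
- green_bottle: green dropper bottle, green cap, 69 mm high. Straight round body 24 mm in diameter up to 48 mm, then a neck and cap 16 mm wide and less. Origin: centre of its underside; z up along the bottle. Loose, about 30 g; stands among the other bottles on the desk right of the tray
- slide_stack: stack of clean glass slides: pale turquoise block with a cream paper band round its middle, 29 (x) by 78 (y) by 21 (z) mm, 110 g, lying flat on the desk; origin: centre of its underside. It lies right of the tray, behind the bottles, with the blue slide box beside it. Keep clear of the microscope right of the bottles (0.40 m high with the phone on it) and the yellow sharps pot (137 mm high) behind
- red_holder: red open round plastic cup, 20 mm high, mouth 44 mm across, wall 2.5 mm, foot 55 mm, inner floor 3 mm above its origin. Origin: centre of its underside, 3 mm above the desk; x across the tray, y along it. Fixed in one of the four bays, 76 mm apart in a row along the teal tray (138 x 325 mm, rim 24 mm high). Setting a bottle down, keep the fingertips over 20 mm above the bottle's foot, clear of the rim
- blue_holder: blue open round plastic cup, 20 mm high, mouth 44 mm across, wall 2.5 mm, foot 55 mm, inner floor 3 mm above its origin. Origin: centre of its underside, 3 mm above the desk; x across the tray, y along it. Fixed in one of the four bays, 76 mm apart in a row along the teal tray (138 x 325 mm, rim 24 mm high). Setting a bottle down, keep the fingertips over 20 mm above the bottle's foot, clear of the rim
- green_holder: green open round plastic cup, 20 mm high, mouth 44 mm across, wall 2.5 mm, foot 55 mm, inner floor 3 mm above its origin. Origin: centre of its underside, 3 mm above the desk; x across the tray, y along it. Fixed in one of the four bays, 76 mm apart in a row along the teal tray (138 x 325 mm, rim 24 mm high). Setting a bottle down, keep the fingertips over 20 mm above the bottle's foot, clear of the rim
- slide_rest: shallow aluminium pan fixed in one of the same tray's bays (any order): 104 (x) by 56 (y) mm outside, 100 by 52 mm inside, rim 8 mm high, floor 2 mm above its origin. Origin: centre of its underside, 3 mm above the desk. Its long x axis lies across the tray; the slide stack's long y axis must lie along it, either way round
- white_bottle: white dropper bottle, white cap and blue-banded label, 56 mm high: it does not belong to the tray and stays where it is. Straight round body 24 mm in diameter up to 48 mm, then a neck and cap 16 mm wide and less. Origin: centre of its underside; z up along the bottle. Loose, about 30 g; stands among the other bottles on the desk right of the tray
- slide_mailer: dark blue plastic slide box, 31 (x) by 83 (y) by 22 (z) mm, 50 g, lying flat, without a paper band: does not belong to the tray and stays where it is; origin: centre of its underside
Not all that is in view belongs to the job. Leave any orange look-alike of the red_bottle alone.

How it is judged:
By the outcome, as a careful person would: the job done as asked, in the order asked, and still so for the second after the job is handed in, with the robot touching nothing.
It also fails if it takes over 109 s, if anything falls off the work surface, if the arm or the gripper's body presses on something with over 40 N, if the wrist force passes 120 N, or if a joint passes its speed limit or range.

## Robot

A 7-joint arm with a two-finger parallel gripper is mounted at the origin on a cart in front of the work surface, level with it; the furniture and walls round the work are solid. World frame = base frame: x ahead of the robot, y to its left, z up, the work surface at z = 0. Lengths are in m, angles in degrees, forces in N, time in s.
With the tool pointing down it reaches from about 0.425 to 1.025 m from the base axis. Payload 9.4 kg.
Tool frame: the origin (TCP) lies at the very end of the fingers, on their centre line; the grasp point (between the pads) lies 19 mm behind it; z points along the fingers, y is the line along which they close (so a half turn about z gives the same grasp; the last joint's range is limited). The gripper opens to 93 mm and grips with 3 to 60 N. Pads are 15 mm wide; open, the fingers measure 128 mm over their backs; the gripper's body (75 mm by 188 mm) begins 65 mm behind the grasp point.
Start: joints at [72.439, 34.337, -0.143, 91.639, 0.103, 54.024, -4.572], TCP at [0.165, -0.706, 0.219] pointing down, gripper open.
Joint ranges: [-147.43, 147.43], [-19.82, 112.94], [-74.19, 73.91], [6.32, 146.72], [-59.91, 239.91], [6.04, 106.73], [-150.56, 150.56]. Speed limits (degrees/s): [127.2, 127.2, 172.46, 172.46, 180, 180, 180].

## Interface

Orientations are given as [roll, pitch, yaw] about the fixed x, y, z axes, in that order (R = Rz(yaw) Ry(pitch) Rx(roll)).
In Python, from cell import r gives the robot as it stands.
- The arm moves only by the shell command python3 -m pendant 'ROWS' [FORCE]. ROWS is JSON, one flat list of numbers, 7 for each row, row after row: the shift along the tool's x, y, z in m, then the turn, a rotation vector about the tool's x, y, z in degrees, then the closure, from -1 (fully open) to 1 (shut). In form: [x, y, z, wx, wy, wz, grip, x, y, z, wx, wy, wz, grip, ...]. A call has 1 to 5 rows; each row is the pose to reach, as a shift and turn from the pose commanded when the call began, along the tool's axes at that moment; what a row does not reach only later rows make up. A row lasts 1/12 s, in which the tool goes at most 41.7 mm and 7.16 degrees, less where a joint would pass 70% of its speed; a pose out of reach is approached as far as the arm can. A call with a gripper value outside its range is refused whole. The fingers move at their own pace and stop on an object; FORCE is the grip in N (left out, the last holds). Time passes only in rows, so rows that repeat a pose let the fingers close. It gives the time, the measured TCP pose, the force and the opening at its end, in the units of the state.
- r.observe(): the state, without advancing time (a new reading comes with each control period).
- r.read_camera(name): name is "scene" or "side" or "wrist"; returns a dict with "image" (384x512x3 uint8, blue, green, red), "range_z" (384x512 float32, m along the optical axis (not along the pixel's ray), 0 where there is no reading), "fx", "fy", "cx", "cy" (pixels), "cam_to_world" (4x4, takes a point from camera to world coordinates); the wrist camera has in their place "mount" (4x4, takes a point from camera to tool coordinates, whose origin is the TCP and whose axes are the flange's). Camera axes: x right, y down, z forward; pixel columns grow to the right and rows downward; lengths in m; the calibration is good to about 2 mm. A picture is of the moment at which its call begins: read the wrist's pose just before it.
- r.hand_in(): hands the job in, once; it reports no verdict.
The state is a dict: "t": time; "qpos": joint angles; "qd": joint speeds; "joint_torque": joint torques, N m; "eef_pos": TCP position; "tcp_rot": TCP orientation; "ft_force": force on the tool from outside, world axes, zero at the start; "moment": the same for the moment, N m; "width": finger opening in m.
Only numpy, scipy, OpenCV 4.12 (cv2) and the standard library are available. Lean on these libraries where they do the work, as an engineer would, in place of code of your own. Each camera call takes 0.05 s, during which the arm holds its last target. There are 200 camera calls.

## Working session

There is one attempt and no reset: what is moved stays moved. The work goes in short steps, Python scripts to look and compute and a shell command to move; the robot and the scene stay as the last step left them, time stands still between calls to the robot, and variables do not carry over. Pictures are saved under pics/ and viewed, on a budget of 14 in all, crops included, one or two more only if the job needs it, and the job is handed in when it is done.

```bash
mkdir -p pics; ls; python3 - <<'E'
from cell import r
import cv2,numpy as np
for n in ("scene","side"):
    c=r.read_camera(n); cv2.imwrite(f"pics/{n}0.png",c["image"]); np.savez(f"{n}0.npz",**c)
    print(n,c["fx"],c["cx"],c["cy"],np.round(c["cam_to_world"],3).tolist())
s=r.observe(); print({k:np.round(v,3).tolist() for k,v in s.items()})
c=r.read_camera("wrist"); cv2.imwrite("pics/w0.png",c["image"]); print(c["fx"],np.round(c["mount"],3).tolist())
E
```

```text
pics
scene 385.6193364105392 254.51764572276707 185.05552010182927 [[0.875, -0.258, 0.408, 0.204], [-0.483, -0.457, 0.747, -0.417], [-0.006, -0.851, -0.525, 0.506], [0.0, 0.0, 0.0, 1.0]]
side 430.38218073660664 254.21017161763157 198.47621981248986 [[0.83, -0.371, 0.417, 0.155], [-0.558, -0.53, 0.638, -0.41], [-0.016, -0.762, -0.647, 0.674], [0.0, 0.0, 0.0, 1.0]]
{'t': 0.1, 'qpos': [72.44, 34.379, -0.146, 91.677, 0.103, 54.024, -4.573], 'qd': [-0.046, -0.051, 0.108, -0.108, -0.019, 0.053, -0.0], 'joint_torque': [0.006, -76.656, 1.503, -25.294, -0.052, 0.014, 0.0], 'eef_pos': [0.165, -0.706, 0.218], 'tcp_rot': [-179.921, 0.008, 13.168], 'ft_force': [-0.07, -1.112, 0.566], 'moment': [0.0, -0.021, 0.033], 'width': 0.093}
336.9998419827103 [[0.0, -0.96, -0.281, 0.077], [1.0, 0.001, -0.001, 0.001], [0.001, -0.281, 0.96, -0.166], [0.0, 0.0, 0.0, 1.0]]
```

View pics/scene0.png

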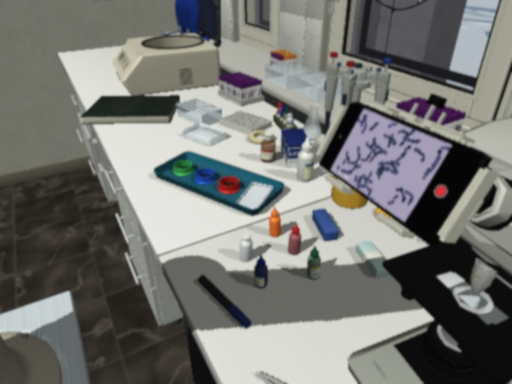

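View pics/side0.png

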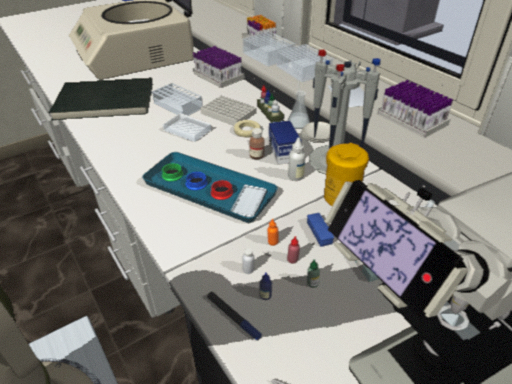

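The pictures show, in the scene view: green cup (183,168), blue cup (206,176), red cup (229,184) and slide rest (257,193). Bottles are orange (275,223), red (294,240), white (246,248), blue (261,272) and green (314,265). The mailer is at (326,225) and the banded stack at (370,258).

Possible mix-ups:
- **Red bottle:** the orange one at (275,223).
- **Stack:** the mailer at (326,225), and the white rest insert at (257,193).
- **Bottles in general:** the white one at (246,248), plus the brown and white bottles at the back (268,148) and (306,160).

```bash
cat > h.py <<'E'
import numpy as np,cv2
def cloud(c,T=None):
    z=c["range_z"]; T=c["cam_to_world"] if T is None else T
    v,u=np.mgrid[:z.shape[0],:z.shape[1]]
    P=np.stack([(u-c["cx"])/c["fx"]*z,(v-c["cy"])/c["fy"]*z,z],-1)@T[:3,:3].T+T[:3,3]
    P[z==0]=np.nan; return P
def circ(xy):
    A=np.c_[2*xy,np.ones(len(xy))]; s=np.linalg.lstsq(A,(xy**2).sum(1),rcond=None)[0]
    return s[:2],np.sqrt(s[2]+s[0]**2+s[1]**2)
E
python3 - <<'E'
import numpy as np,cv2
from h import *
for n,pts in (("scene",dict(gc=(183,168),bc=(206,176),rc=(229,184),rest=(257,193),red=(294,240),white=(246,248),org=(275,223),blue=(261,272),green=(314,265),mail=(326,225),stack=(370,258))),
  ("side",dict(gc=(173,172),bc=(197,181),rc=(221,190),rest=(250,202),red=(293,250),white=(248,262),org=(273,233),blue=(265,287),green=(313,274),mail=(319,229)))):
    c=dict(np.load(n+"0.npz")); P=cloud(c)
    for k,(u,v) in pts.items():
        w=P[v-22:v+23,u-20:u+21].reshape(-1,3); p=P[v,u]
        q=w[(np.linalg.norm(w[:,:2]-p[:2],axis=1)<.035)&(w[:,2]>.008)] 
        line=[np.round(p,3).tolist(),len(q)]
        if k in("red","white","org","blue","green"):
            b=q[(q[:,2]>.012)&(q[:,2]<.045)]
            # fit centre with known radius
            from scipy.optimize import least_squares
            d=c["cam_to_world"][:2,3]; 
            m=np.median(b[:,:2],0); g=(m-d)/np.linalg.norm(m-d)
            s=least_squares(lambda x:np.linalg.norm(b[:,:2]-x,axis=1)-.012,m+g*.01,loss="soft_l1",f_scale=.002)
            line+=[np.round(s.x,4).tolist(),round(np.nanmax(q[:,2]),3)]
        elif len(q): line+=[np.round(q.min(0),3).tolist(),np.round(q.max(0),3).tolist()]
        print(n,k,*line)
c=cv2.imread("pics/scene0.png"); s=cv2.imread("pics/side0.png")
cv2.imwrite("pics/crop1.png",np.hstack([cv2.resize(c[145:305,150:400],None,fx=2.4,fy=2.4)]))
E
```

```text
scene gc [0.469, 0.465, 0.005] 164 [0.441, 0.431, 0.008] [0.489, 0.499, 0.023]
scene bc [0.507, 0.397, 0.004] 136 [0.475, 0.362, 0.008] [0.524, 0.411, 0.024]
scene rc [0.54, 0.33, 0.006] 136 [0.509, 0.296, 0.008] [0.557, 0.344, 0.023]
scene rest [0.582, 0.262, 0.004] 31 [0.552, 0.228, 0.008] [0.615, 0.297, 0.011]
scene red [0.539, 0.041, 0.037] 279 [0.5455, 0.0497] 0.068
scene white [0.45, 0.067, 0.035] 274 [0.4553, 0.0787] 0.057
scene org [0.535, 0.104, 0.036] 254 [0.5403, 0.1141] 0.068
scene blue [0.442, -0.003, 0.039] 330 [0.4466, 0.0069] 0.068
scene green [0.531, -0.031, 0.037] 327 [0.5391, -0.0203] 0.068
scene mail [0.632, 0.063, 0.023] 365 [0.615, 0.035, 0.008] [0.658, 0.096, 0.023]
scene stack [0.644, -0.052, 0.019] 461 [0.631, -0.087, 0.008] [0.673, -0.018, 0.022]
side gc [0.472, 0.458, 0.007] 214 [0.443, 0.426, 0.008] [0.491, 0.479, 0.025]
side bc [0.505, 0.387, 0.007] 219 [0.476, 0.358, 0.008] [0.525, 0.412, 0.026]
side rc [0.536, 0.321, 0.008] 233 [0.509, 0.291, 0.008] [0.559, 0.341, 0.026]
side rest [0.569, 0.242, 0.008] 34 [0.542, 0.21, 0.008] [0.604, 0.274, 0.013]
side red [0.538, 0.038, 0.042] 236 [0.5473, 0.048] 0.068
side white [0.449, 0.066, 0.038] 236 [0.4562, 0.0772] 0.058
side org [0.535, 0.102, 0.04] 216 [0.5418, 0.1126] 0.07
side blue [0.441, -0.003, 0.039] 249 [0.448, 0.0057] 0.07
side green [0.532, -0.03, 0.04] 264 [0.5406, -0.0222] 0.069
side mail [0.632, 0.068, 0.024] 385 [0.617, 0.034, 0.008] [0.661, 0.103, 0.026]
```

View pics/crop1.png

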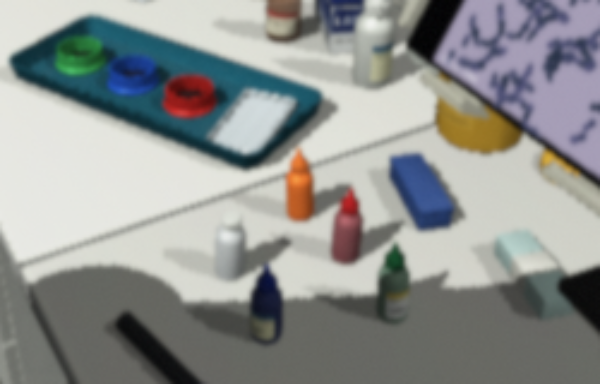

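View pics/w0.png

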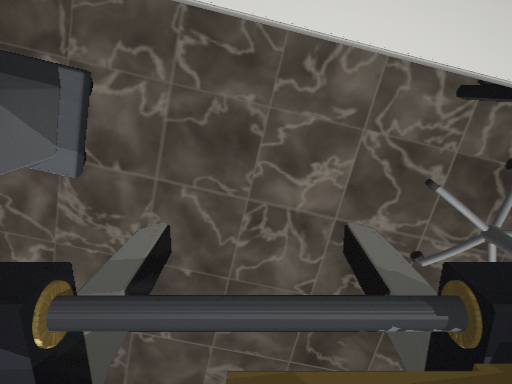

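The crop confirms the choices: red (347,228) is clearly darker than orange (300,185), blue is at (266,305), green at (394,285), and the cream-banded turquoise stack is at (530,270) against the plain mailer at (420,190).

```bash
python3 - <<'E'
import numpy as np,cv2
from h import *
from scipy.optimize import least_squares
H=np.zeros((24,26))
for n in("scene","side"):
    c=dict(np.load(n+"0.npz")); P=cloud(c); hsv=cv2.cvtColor(c["image"],cv2.COLOR_BGR2HSV)
    q=P.reshape(-1,3); q=q[np.isfinite(q).all(1)]
    # heights grid: x .2..1.0 (5cm) y -.5...7
    i=((q[:,0]-.2)/.05).astype(int); j=((q[:,1]+.5)/.05).astype(int)
    ok=(q[:,0]>=.2)&(i<16)&(q[:,1]>-.5)&(j<24)
    np.maximum.at(H,(j[ok],i[ok]),q[ok,2])
    ctr=[]
    for k,x0 in dict(g=(.470,.455),b=(.504,.387),r=(.537,.319)).items():
        q=P.reshape(-1,3); q=q[(q[:,2]>.017)&(q[:,2]<.03)&(np.linalg.norm(q[:,:2]-x0,axis=1)<.034)]
        s=least_squares(lambda x:np.linalg.norm(q[:,:2]-x,axis=1)-.0232,x0,loss="soft_l1",f_scale=.002).x
        ctr.append(s); print(n,k,len(q),s.round(4))
    d=(ctr[2]-ctr[0])/2; print("spacing",np.linalg.norm(d).round(4),"dir",np.degrees(np.arctan2(d[1],d[0])).round(1),"rest pred",(ctr[1]+2*d).round(4))
    for k,x0 in dict(mail=(.637,.066),stack=(.653,-.052)).items():
        q=P.reshape(-1,3); q=q[(q[:,2]>.016)&(q[:,2]<.03)&(np.linalg.norm(q[:,:2]-x0,axis=1)<.055)]
        print(n,k,len(q),cv2.minAreaRect((q[:,:2]*1000).astype(np.float32)))
print("cols y from -.5; rows x from .2 (cm)")
for i in range(16): print(f"{.2+.05*i:.2f}",*(f"{int(round(v*100)):2d}" for v in H[:,i]))
E
```

```text
scene g 79 [0.4655 0.4531]
scene b 85 [0.4997 0.3852]
scene r 91 [0.5336 0.3174]
spacing 0.0759 dir -63.4 rest pred [0.5678 0.2495]
scene mail 399 ((640.6339111328125, 77.36416625976562), (83.438232421875, 30.81845474243164), 72.10957336425781)
scene stack 429 ((654.3917846679688, -48.06888198852539), (78.41310119628906, 29.7164306640625), 74.82070922851562)
side g 102 [0.4677 0.452 ]
side b 105 [0.5014 0.3839]
side r 112 [0.5354 0.3162]
spacing 0.0758 dir -63.5 rest pred [0.5691 0.2482]
side mail 406 ((641.7705078125, 75.54257202148438), (84.15364074707031, 31.330110549926758), 72.45259857177734)
side stack 64 ((638.966064453125, -64.72648620605469), (44.00943374633789, 9.113564491271973), 86.39695739746094)
cols y from -.5; rows x from .2 (cm)
0.20  0  0  0  0  0  0  0  0  0  0  0  0  0  0  0  0  0  0  0  0  0  0  0  0
0.25  0  0  0  0  0  0  0  0  0  0  0  0  0  0  0  0  0  0  0  0  0  0  0  0
0.30  0  0  0  0  0  0  0  0  0  0  0  0  0  0  0  0  0  0  0  0  0  0  0  0
0.35  0  0  0  0 34  0  1  1  2  2  2  2  0  0  0  0  0  0  2  3  0  0  0  0
0.40  0  0  0 39 40 40 40  0  0  6  
[... 187 characters left out ...]
0  0  2
0.55  0  0 17 27 37 37 17  0  0  0  6  0  4  3  3  2  3  3  3  0  0  2  2  2
0.60  0  0  3 18 37 37 17  0  2  2  3  3  3  0  3  3  3  0  0  0  0  2  2  2
0.65  0  0  3  5  0  0  0  0  2  2  0  2  3  0  0  0  0  8  8  0  0  2  2  2
0.70  0  0  0  0  0  0  0  0  0  0  0 13 14 14  8 12  7  9  8  2  2  3  2  3
0.75  0  0  0  0  0  0  0  0  0  0  1 13 14 14 30 25 26  7  7  0  2  3  3  3
0.80  0  0  0  0  0  0  0  0  8  8  0  0 13  9 30 30 30  7  7  0  6  6  3  2
0.85  0  0  0  0  0  0  0  0  0  5  0  0  0 30 30 28  2  2  5 16  6  8  7  0
0.90  0  0  0  0  0  0  0  0  0  0  0  0  0  0  0 26  1  2  4 10  0  0  0  0
0.95  0  0  0  0  0  0  0  0  0  5  5  5  5  5  5  5  5  5  5  5  5  5  5  5
```

```bash
cat > plan.py <<'E'
import sys,numpy as np
from cell import r
from scipy.spatial.transform import Rotation as R
s=r.observe(); p=np.array(s["eef_pos"]); y=s["tcp_rot"][2]
print("at",p.round(4),np.round(s["tcp_rot"],1),"w",round(s["width"],4),"F",np.round(s["ft_force"],1),"t",round(s["t"],2))
for a in sys.argv[1:]:
    g=np.array([float(v) for v in a.split()]); n=max(1,int(np.ceil(max(np.linalg.norm(g[:3]-p)/.19,abs(g[3]-y)/32))))
    p0,y0=p.copy(),y
    for k in range(1,n+1):
        t=p0+(g[:3]-p0)*k/n; ty=y0+(g[3]-y0)*k/n
        M=R.from_euler("xyz",[180,0,y],degrees=True).as_matrix()
        d=np.round(M.T@(t-p),3); w=round(-(ty-y),1)
        print([*d.tolist(),0,0,w],"rows",round(max(np.linalg.norm(d)/.0417,abs(w)/7.16),1))
        p=p+M@d; y=y-w
E
python3 plan.py "0.3 -0.7 0.52 13.17" "0.55 -0.4 0.52 50" "0.5464 0.049 0.5 90" "0.5464 0.0489 0.22 90"
```

```text
at [ 0.165  -0.7056  0.218 ] [-179.9    0.    13.2] w 0.093 F [-0.6 -0.6  0.5] t 0.15
[0.066, 0.013, -0.151, 0, 0, np.float64(-0.0)] rows 4.0
[0.067, 0.012, -0.151, 0, 0, np.float64(-0.0)] rows 4.0
[0.104, -0.078, -0.0, 0, 0, np.float64(-12.3)] rows 3.1
[0.118, -0.055, -0.0, 0, 0, np.float64(-12.3)] rows 3.1
[0.127, -0.028, -0.0, 0, 0, np.float64(-12.2)] rows 3.1
[0.114, -0.097, 0.007, 0, 0, np.float64(-13.3)] rows 3.6
[0.133, -0.068, 0.006, 0, 0, np.float64(-13.4)] rows 3.6
[0.145, -0.036, 0.007, 0, 0, np.float64(-13.3)] rows 3.6
[0.0, 0.0, 0.14, 0, 0, np.float64(-0.0)] rows 3.4
[0.0, 0.0, 0.14, 0, 0, np.float64(-0.0)] rows 3.4
```

```bash
python3 -m pendant '[0.066,0.013,-0.151,0,0,0,-1, 0.066,0.013,-0.151,0,0,0,-1, 0.066,0.013,-0.151,0,0,0,-1, 0.066,0.013,-0.151,0,0,0,-1, 0.066,0.013,-0.151,0,0,0,-1]'
python3 -m pendant '[0.067,0.012,-0.151,0,0,0,-1, 0.067,0.012,-0.151,0,0,0,-1, 0.067,0.012,-0.151,0,0,0,-1, 0.067,0.012,-0.151,0,0,0,-1, 0.067,0.012,-0.151,0,0,0,-1]'
python3 plan.py "0.55 -0.4 0.52 50" "0.5464 0.0489 0.5 90" "0.5464 0.0489 0.22 90"
```

```text
t: 0.57
eef_pos: [0.2378, -0.7049, 0.3778]
tcp_rot: [179.4, -0.2, 13.4]
ft_force: [0.9, 0.3, 1.7]
width: 0.0932
t: 0.98
eef_pos: [0.305, -0.6999, 0.5281]
tcp_rot: [179.5, -0.3, 13.4]
ft_force: [0.6, -0.4, 0.5]
width: 0.0931
at [ 0.305  -0.6999  0.5281] [179.5  -0.3  13.4] w 0.0931 F [ 0.6 -0.4  0.5] t 0.98
[0.103, -0.078, 0.003, 0, 0, np.float64(-12.2)] rows 3.1
[0.117, -0.055, 0.002, 0, 0, np.float64(-12.2)] rows 3.1
[0.125, -0.029, 0.003, 0, 0, np.float64(-12.2)] rows 3.1
[0.114, -0.097, 0.007, 0, 0, np.float64(-13.3)] rows 3.6
[0.133, -0.068, 0.006, 0, 0, np.float64(-13.4)] rows 3.6
[0.146, -0.036, 0.007, 0, 0, np.float64(-13.3)] rows 3.6
[-0.0, 0.0, 0.14, 0, 0, np.float64(0.0)] rows 3.4
[-0.0, 0.0, 0.14, 0, 0, np.float64(0.0)] rows 3.4
```

```bash
python3 -m pendant '[0.103,-0.078,0,0,0,-12.2,-1, 0.103,-0.078,0,0,0,-12.2,-1, 0.103,-0.078,0,0,0,-12.2,-1, 0.103,-0.078,0,0,0,-12.2,-1]'
python3 -m pendant '[0.117,-0.055,0,0,0,-12.2,-1, 0.117,-0.055,0,0,0,-12.2,-1, 0.117,-0.055,0,0,0,-12.2,-1, 0.117,-0.055,0,0,0,-12.2,-1]'
python3 -m pendant '[0.125,-0.029,0,0,0,-12.2,-1, 0.125,-0.029,0,0,0,-12.2,-1, 0.125,-0.029,0,0,0,-12.2,-1, 0.125,-0.029,0,0,0,-12.2,-1]'
python3 plan.py  "0.5464 0.0489 0.5 90" "0.5464 0.0489 0.22 90"
```

```text
t: 1.32
eef_pos: [0.3896, -0.594, 0.5209]
tcp_rot: [-179.9, -0.3, 25.9]
ft_force: [1.0, -0.4, 1.0]
width: 0.0932
t: 1.65
eef_pos: [0.4711, -0.4935, 0.5205]
tcp_rot: [-179.9, -0.3, 38.2]
ft_force: [0.7, -0.3, 0.0]
width: 0.0929
t: 1.98
eef_pos: [0.5518, -0.3937, 0.52]
tcp_rot: [-179.9, -0.3, 50.4]
ft_force: [0.7, 1.2, -0.2]
width: 0.0928
at [ 0.5518 -0.3937  0.52  ] [-179.9   -0.3   50.4] w 0.0928 F [ 0.7  1.2 -0.2] t 1.98
[0.112, -0.095, 0.007, 0, 0, np.float64(-13.2)] rows 3.5
[0.132, -0.068, 0.006, 0, 0, np.float64(-13.2)] rows 3.6
[0.143, -0.035, 0.007, 0, 0, np.float64(-13.2)] rows 3.5
[0.0, -0.0, 0.14, 0, 0, np.float64(-0.0)] rows 3.4
[0.0, -0.0, 0.14, 0, 0, np.float64(-0.0)] rows 3.4
```

```bash
python3 -m pendant '[0.112,-0.095,0.007,0,0,-13.2,-1, 0.112,-0.095,0.007,0,0,-13.2,-1, 0.112,-0.095,0.007,0,0,-13.2,-1, 0.112,-0.095,0.007,0,0,-13.2,-1]'
python3 -m pendant '[0.132,-0.068,0.006,0,0,-13.2,-1, 0.132,-0.068,0.006,0,0,-13.2,-1, 0.132,-0.068,0.006,0,0,-13.2,-1, 0.132,-0.068,0.006,0,0,-13.2,-1]'
python3 -m pendant '[0.143,-0.035,0.007,0,0,-13.2,-0.2, 0.143,-0.035,0.007,0,0,-13.2,-0.2, 0.143,-0.035,0.007,0,0,-13.2,-0.2, 0.143,-0.035,0.007,0,0,-13.2,-0.2]'
python3 -m pendant '[0,0,0.14,0,0,0,-0.2, 0,0,0.14,0,0,0,-0.2, 0,0,0.14,0,0,0,-0.2, 0,0,0.14,0,0,0,-0.2]'
python3 -m pendant '[0,0,0.14,0,0,0,-0.2, 0,0,0.14,0,0,0,-0.2, 0,0,0.14,0,0,0,-0.2, 0,0,0.14,0,0,0,-0.2, 0,0,0.14,0,0,0,-0.2]' 
cat > wr.py <<'E'
import sys,numpy as np,cv2
from cell import r
from h import *
from scipy.spatial.transform import Rotation as R
def wrist(name):
    s=r.observe(); c=r.read_camera("wrist"); cv2.imwrite(f"pics/{name}.png",c["image"])
    T=np.eye(4); T[:3,:3]=R.from_euler("xyz",s["tcp_rot"],degrees=True).as_matrix(); T[:3,3]=s["eef_pos"]
    return c,cloud(c,T@c["mount"]),s
E
python3 - <<'E'
from wr import *
from scipy.optimize import least_squares
c,P,s=wrist("w1"); print(s["eef_pos"],s["width"],s["tcp_rot"]); q0=P.reshape(-1,3)
for k,x0 in dict(red=(.5464,.0489),blue=(.4473,.0063),green=(.54,-.0213),white=(.456,.078),org=(.541,.1134)).items():
    q=q0[(np.linalg.norm(q0[:,:2]-x0,axis=1)<.02)&(q0[:,2]>.012)&(q0[:,2]<.05)]
    if len(q)<20: print(k,len(q)); continue
    t=q0[(np.linalg.norm(q0[:,:2]-x0,axis=1)<.02)&(q0[:,2]>.05)]
    f=least_squares(lambda x:np.maximum(np.linalg.norm(q[:,:2]-x,axis=1)-.012,-.02)*1,x0,loss="soft_l1",f_scale=.002).x
    print(k,len(q),f.round(4),"cap",np.median(t[:,:2],0).round(4) if len(t) else None)
E
```

```text
t: 2.32
eef_pos: [0.5463, -0.2498, 0.5135]
tcp_rot: [-180.0, -0.1, 63.2]
ft_force: [1.1, -0.1, 1.3]
width: 0.0927
t: 2.65
eef_pos: [0.5451, -0.1016, 0.5076]
tcp_rot: [-180.0, -0.1, 76.4]
ft_force: [0.8, 0.2, 0.5]
width: 0.0932
t: 2.98
eef_pos: [0.545, 0.0457, 0.5004]
tcp_rot: [-180.0, -0.1, 89.6]
ft_force: [0.0, 0.4, 0.8]
width: 0.071
t: 3.32
eef_pos: [0.5434, 0.0399, 0.3552]
tcp_rot: [-179.6, 0.1, 89.3]
ft_force: [-1.0, -0.4, 0.0]
width: 0.0562
t: 3.73
eef_pos: [0.5436, 0.04, 0.2165]
tcp_rot: [-179.6, 0.0, 89.3]
ft_force: [-0.3, -0.5, 0.1]
width: 0.0556
[0.54359875 0.04001053 0.21651899] 0.05564495120813564 [-1.79586640e+02  3.81586588e-02  8.93401658e+01]
red 292 [0.5444 0.0473] cap [0.5465 0.0618]
blue 402 [0.4442 0.0053] cap [0.4466 0.0075]
green 337 [ 0.5372 -0.0223] cap [ 0.537  -0.0181]
white 347 [0.4526 0.0771] cap [0.4549 0.0777]
org 258 [0.5374 0.1138] cap [0.538  0.1141]
```

View pics/w1.png

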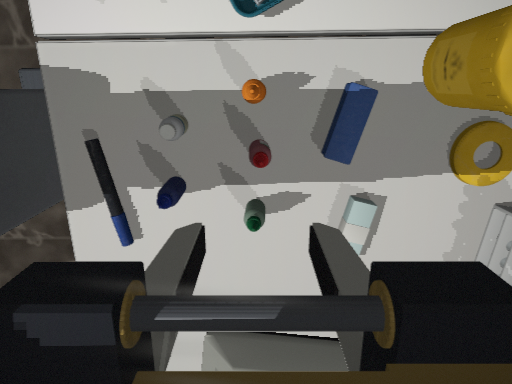

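The wrist view agrees: red is at (260,155), orange (254,92), green (255,215), blue (172,192), the banded stack (357,222) and the mailer (349,123). I'm going for red.

```bash
python3 plan.py  "0.5455 0.048 0.11 90" "0.5455 0.048 0.026 90"
```

```text
at [0.545  0.0405 0.219 ] [-179.8    0.    89.3] w 0.0555 F [0.4 0.2 0.1] t 3.78
[0.007, 0.0, 0.109, 0, 0, np.float64(-0.7)] rows 2.6
[0.0, 0.0, 0.084, 0, 0, np.float64(0.0)] rows 2.0
```

```bash
python3 -m pendant '[0.007,0,0.109,0,0,-0.7,-0.2, 0.007,0,0.109,0,0,-0.7,-0.2, 0.007,0,0.109,0,0,-0.7,-0.2, 0.007,0,0.109,0,0,-0.7,-0.2, 0.007,0,0.109,0,0,-0.7,-0.2]'; python3 plan.py "0.5455 0.048 0.026 90"
```

```text
t: 4.2
eef_pos: [0.5466, 0.0482, 0.1125]
tcp_rot: [-180.0, 0.0, 90.1]
ft_force: [-0.1, 1.3, 0.5]
width: 0.0558
at [0.5466 0.0482 0.1125] [-180.     0.    90.1] w 0.0558 F [-0.1  1.3  0.5] t 4.2
[-0.0, -0.001, 0.086, 0, 0, np.float64(0.1)] rows 2.1
```

```bash
python3 -m pendant '[0,0,0.03,0,0,0,-0.2, 0,0,0.06,0,0,0,-0.2, 0,0,0.086,0,0,0,-0.2, 0,0,0.086,0,0,0,-0.2, 0,0,0.086,0,0,0,-0.2]'
python3 -m pendant '[0,0,0,0,0,0,0.8, 0,0,0,0,0,0,0.8, 0,0,0,0,0,0,0.8, 0,0,0,0,0,0,0.8, 0,0,0,0,0,0,0.8]' 12
python3 -m pendant '[0,0,0,0,0,0,0.8, 0,0,-0.01,0,0,0,0.8, 0,0,-0.03,0,0,0,0.8, 0,0,-0.06,0,0,0,0.8, 0,0,-0.1,0,0,0,0.8]' 12
python3 plan.py "0.5345 0.3168 0.13 90" "0.5345 0.3168 0.04 90"
```

```text
t: 4.62
eef_pos: [0.5471, 0.0481, 0.0273]
tcp_rot: [179.9, 0.0, 90.1]
ft_force: [-0.1, 0.4, 0.9]
width: 0.0558
t: 5.03
eef_pos: [0.5464, 0.0479, 0.0265]
tcp_rot: [179.9, -0.0, 90.0]
ft_force: [-0.2, -0.5, -0.6]
width: 0.0267
t: 5.45
eef_pos: [0.5443, 0.048, 0.1255]
tcp_rot: [-179.7, 0.0, 90.1]
ft_force: [0.8, -0.3, -0.3]
width: 0.0226
at [0.5443 0.048  0.1255] [-179.7    0.    90.1] w 0.0226 F [ 0.8 -0.3 -0.3] t 5.45
[0.134, -0.005, -0.002, 0, 0, np.float64(0.1)] rows 3.2
[0.135, -0.004, -0.003, 0, 0, np.float64(0.0)] rows 3.2
[-0.0, -0.0, 0.09, 0, 0, np.float64(0.0)] rows 2.2
```

```bash
python3 -m pendant '[0.134,-0.005,-0.002,0,0,0,0.8, 0.134,-0.005,-0.002,0,0,0,0.8, 0.134,-0.005,-0.002,0,0,0,0.8, 0.134,-0.005,-0.002,0,0,0,0.8, 0.134,-0.005,-0.002,0,0,0,0.8]'
python3 - <<'E'
from wr import *
c,P,s=wrist("w2")
E
python3 plan.py "0.5345 0.3168 0.13 90" "0.5345 0.3168 0.04 90"
```

```text
t: 5.87
eef_pos: [0.5401, 0.1865, 0.1286]
tcp_rot: [180.0, -0.1, 90.4]
ft_force: [0.0, -0.6, 0.1]
width: 0.0228
at [0.5402 0.1835 0.1281] [-180.    -0.    90.3] w 0.0227 F [-1.2 -1.6 -0.8] t 5.92
[0.133, -0.005, -0.002, 0, 0, np.float64(0.3)] rows 3.2
[0.0, -0.0, 0.09, 0, 0, np.float64(-0.0)] rows 2.2
```

View pics/w2.png

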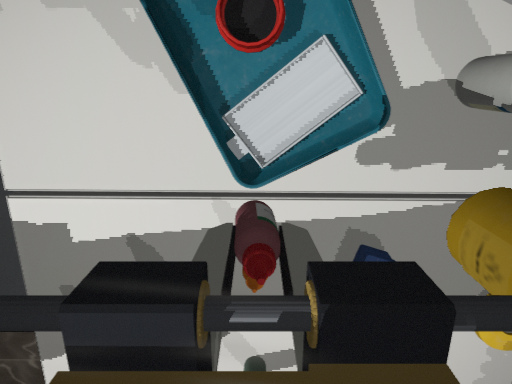

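The red bottle is held upright at (258,240). The rest (294,102) and red cup (250,18) lie ahead.

```bash
python3 -m pendant '[0.133,-0.005,-0.002,0,0,0,0.8, 0.133,-0.005,-0.002,0,0,0,0.8, 0.133,-0.005,-0.002,0,0,0,0.8, 0.133,-0.005,-0.002,0,0,0,0.8, 0.133,-0.005,-0.002,0,0,0,0.8]'
python3 -m pendant '[0,0,0.03,0,0,0,0.8, 0,0,0.06,0,0,0,0.8, 0,0,0.075,0,0,0,0.8, 0,0,0.075,0,0,0,0.8, 0,0,0.075,0,0,0,0.8]'
python3 plan.py "0.5345 0.3168 0.034 90"
```

```text
t: 6.33
eef_pos: [0.535, 0.3173, 0.1297]
tcp_rot: [-180.0, -0.1, 90.3]
ft_force: [0.6, -0.1, 0.6]
width: 0.0228
t: 6.75
eef_pos: [0.5358, 0.3122, 0.0541]
tcp_rot: [-179.9, 0.1, 89.9]
ft_force: [1.3, -0.2, 1.3]
width: 0.0228
at [0.5358 0.3122 0.0541] [-1.799e+02  1.000e-01  8.990e+01] w 0.0228 F [ 1.3 -0.2  1.3] t 6.75
[0.005, -0.001, 0.02, 0, 0, np.float64(-0.1)] rows 0.5
```

```bash
python3 -m pendant '[0.005,-0.001,0.008,0,0,0,0.8, 0.005,-0.001,0.014,0,0,0,0.8, 0.005,-0.001,0.018,0,0,0,0.8, 0.005,-0.001,0.021,0,0,0,0.8, 0.005,-0.001,0.021,0,0,0,0.8]'
python3 -m pendant '[0,0,0,0,0,0,0.4, 0,0,0,0,0,0,0.2, 0,0,0,0,0,0,0, 0,0,0,0,0,0,-0.1, 0,0,0,0,0,0,-0.1]'
python3 -m pendant '[0,0,-0.02,0,0,0,-0.1, 0,0,-0.05,0,0,0,-0.1, 0,0,-0.09,0,0,0,-0.1, 0,0,-0.11,0,0,0,-0.1, 0,0,-0.11,0,0,0,-0.1]'
python3 - <<'E'
from wr import *
c,P,s=wrist("w3")
E
python3 plan.py "0.446 0.0063 0.14 90" "0.446 0.0063 0.026 90"
```

```text
t: 7.17
eef_pos: [0.5344, 0.3198, 0.0332]
tcp_rot: [-180.0, 0.0, 90.1]
ft_force: [-0.1, -0.4, 0.0]
width: 0.0225
t: 7.58
eef_pos: [0.5347, 0.32, 0.0338]
tcp_rot: [180.0, -0.0, 90.1]
ft_force: [-0.9, -0.3, 0.3]
width: 0.0488
t: 8.0
eef_pos: [0.5365, 0.3215, 0.1485]
tcp_rot: [179.7, -0.2, 90.0]
ft_force: [-0.3, 0.4, 1.1]
width: 0.0513
at [0.5358 0.3207 0.1461] [ 1.798e+02 -1.000e-01  9.000e+01] w 0.0511 F [ 0.  -1.1  0. ] t 8.05
[-0.157, -0.045, 0.003, 0, 0, np.float64(0.0)] rows 3.9
[-0.157, -0.045, 0.003, 0, 0, np.float64(0.0)] rows 3.9
[-0.0, -0.0, 0.114, 0, 0, np.float64(0.0)] rows 2.7
```

View pics/w3.png

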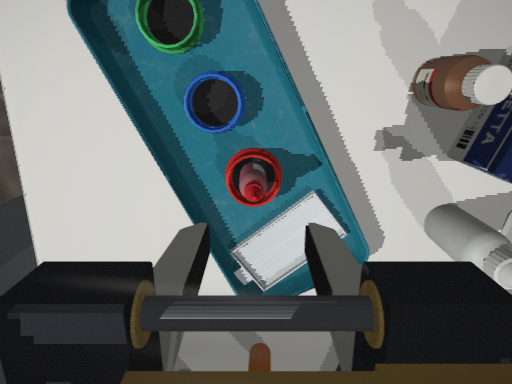

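Red stands upright in the red cup (254,178). Next is blue.

```bash
python3 -m pendant '[-0.157,-0.045,0.003,0,0,0,-0.1, -0.157,-0.045,0.003,0,0,0,-0.1, -0.157,-0.045,0.003,0,0,0,-0.1, -0.157,-0.045,0.003,0,0,0,-0.1, -0.157,-0.045,0.003,0,0,0,-0.1]'
python3 -m pendant '[-0.157,-0.045,0.003,0,0,0,-0.1, -0.157,-0.045,0.003,0,0,0,-0.1, -0.157,-0.045,0.003,0,0,0,-0.1, -0.157,-0.045,0.003,0,0,0,-0.1, -0.157,-0.045,0.003,0,0,0,-0.1]'
python3 plan.py "0.446 0.0063 0.09 90" "0.446 0.0063 0.026 90"
```

```text
t: 8.47
eef_pos: [0.4863, 0.1541, 0.1388]
tcp_rot: [-179.7, 0.4, 89.7]
ft_force: [-0.6, 0.1, -0.4]
width: 0.0509
t: 8.88
eef_pos: [0.4409, -0.0016, 0.1362]
tcp_rot: [-179.7, 0.2, 89.6]
ft_force: [-0.8, 1.2, 0.1]
width: 0.051
at [ 0.4409 -0.0016  0.1362] [-179.7    0.2   89.6] w 0.051 F [-0.8  1.2  0.1] t 8.88
[0.008, 0.005, 0.046, 0, 0, np.float64(-0.4)] rows 1.1
[-0.0, 0.0, 0.064, 0, 0, np.float64(-0.0)] rows 1.5
```

```bash
python3 -m pendant '[0.006,0.004,0.02,0,0,-0.2,-0.1, 0.006,0.004,0.046,0,0,-0.2,-0.1, 0.006,0.004,0.046,0,0,-0.2,-0.1, 0.006,0.004,0.046,0,0,-0.2,-0.1, 0.006,0.004,0.046,0,0,-0.2,-0.1]'
python3 plan.py "0.446 0.0063 0.026 90"
```

```text
t: 9.3
eef_pos: [0.4486, 0.0123, 0.0917]
tcp_rot: [-179.9, 0.0, 90.3]
ft_force: [0.4, -0.5, 1.4]
width: 0.0511
at [0.4486 0.0123 0.0917] [-179.9    0.    90.3] w 0.0511 F [ 0.4 -0.5  1.4] t 9.3
[-0.006, -0.003, 0.066, 0, 0, np.float64(0.3)] rows 1.6
```

```bash
python3 -m pendant '[0,0,0,0,0,0,-0.1, 0,0,0,0,0,0,-0.1, 0,0,0,0,0,0,-0.1]'; python3 plan.py "0.446 0.0063 0.026 90"
```

```text
t: 9.55
eef_pos: [0.4493, 0.0119, 0.0924]
tcp_rot: [179.9, 0.0, 90.3]
ft_force: [-1.1, 0.1, 0.2]
width: 0.0512
at [0.4493 0.0119 0.0924] [179.9   0.   90.3] w 0.0512 F [-1.1  0.1  0.2] t 9.55
[-0.006, -0.003, 0.066, 0, 0, np.float64(0.3)] rows 1.6
```

Now it has settled, I'll go down and grasp.

```bash
python3 -m pendant '[-0.006,-0.003,0,0,0,0,-0.1, -0.006,-0.003,0.03,0,0,0,-0.1, -0.006,-0.003,0.066,0,0,0,-0.1, -0.006,-0.003,0.066,0,0,0,-0.1, -0.006,-0.003,0.066,0,0,0,-0.1]'
python3 -m pendant '[0,0,0,0,0,0,0.8, 0,0,0,0,0,0,0.8, 0,0,0,0,0,0,0.8, 0,0,0,0,0,0,0.8, 0,0,0,0,0,0,0.8]' 12
python3 -m pendant '[0,0,0,0,0,0,0.8, 0,0,-0.01,0,0,0,0.8, 0,0,-0.03,0,0,0,0.8, 0,0,-0.06,0,0,0,0.8, 0,0,-0.1,0,0,0,0.8]' 12
python3 plan.py "0.5005 0.3845 0.135 90"
```

```text
t: 9.97
eef_pos: [0.4446, 0.0057, 0.0248]
tcp_rot: [-179.8, 0.1, 90.3]
ft_force: [0.5, -0.6, -0.2]
width: 0.0513
t: 10.38
eef_pos: [0.4465, 0.0057, 0.0266]
tcp_rot: [179.9, -0.0, 90.2]
ft_force: [-0.5, 0.1, 2.1]
width: 0.0228
t: 10.8
eef_pos: [0.4446, 0.006, 0.1256]
tcp_rot: [-179.8, 0.0, 90.3]
ft_force: [1.3, -0.8, -0.4]
width: 0.0226
at [0.4446 0.006  0.1256] [-179.8    0.    90.3] w 0.0226 F [ 1.3 -0.8 -0.4] t 10.8
[0.126, 0.019, -0.003, 0, 0, np.float64(0.1)] rows 3.1
[0.126, 0.019, -0.003, 0, 0, np.float64(0.1)] rows 3.1
[0.126, 0.019, -0.003, 0, 0, np.float64(0.1)] rows 3.1
```

```bash
python3 -m pendant '[0.126,0.019,-0.006,0,0,0,0.8, 0.126,0.019,-0.006,0,0,0,0.8, 0.126,0.019,-0.006,0,0,0,0.8, 0.126,0.019,-0.006,0,0,0,0.8]'
python3 -m pendant '[0.126,0.019,-0.003,0,0,0,0.8, 0.126,0.019,-0.003,0,0,0,0.8, 0.126,0.019,-0.003,0,0,0,0.8, 0.126,0.019,-0.003,0,0,0,0.8]'
python3 -m pendant '[0.126,0.019,0,0,0,0,0.8, 0.126,0.019,0,0,0,0,0.8, 0.126,0.019,0,0,0,0,0.8, 0.126,0.019,0,0,0,0,0.8, 0.126,0.019,0,0,0,0,0.8]'
python3 -m pendant '[0,0,0,0,0,0,0.8, 0,0,0,0,0,0,0.8, 0,0,0,0,0,0,0.8]'
python3 plan.py "0.5005 0.3845 0.055 90"
```

```text
t: 11.13
eef_pos: [0.4664, 0.1398, 0.1333]
tcp_rot: [179.7, -0.4, 90.6]
ft_force: [0.5, 0.6, -0.7]
width: 0.0225
t: 11.47
eef_pos: [0.4832, 0.2672, 0.1357]
tcp_rot: [179.9, -0.4, 90.7]
ft_force: [0.8, -0.2, 0.2]
width: 0.023
t: 11.88
eef_pos: [0.5003, 0.3869, 0.1344]
tcp_rot: [-180.0, -0.1, 90.5]
ft_force: [1.5, -0.4, -0.4]
width: 0.0226
t: 12.13
eef_pos: [0.5015, 0.3821, 0.1346]
tcp_rot: [-180.0, 0.1, 90.2]
ft_force: [0.4, -0.1, -0.3]
width: 0.0224
at [0.5015 0.3821 0.1346] [-1.80e+02  1.00e-01  9.02e+01] w 0.0224 F [ 0.4 -0.1 -0.3] t 12.13
[0.002, -0.001, 0.08, 0, 0, np.float64(0.2)] rows 1.9
```

```bash
python3 -m pendant '[0.002,-0.001,0.03,0,0,0,0.8, 0.002,-0.001,0.06,0,0,0,0.8, 0.002,-0.001,0.08,0,0,0,0.8, 0.002,-0.001,0.08,0,0,0,0.8, 0.002,-0.001,0.08,0,0,0,0.8]'
python3 plan.py "0.5005 0.3845 0.033 90"
```

```text
t: 12.55
eef_pos: [0.5, 0.3849, 0.0542]
tcp_rot: [-179.9, 0.1, 90.2]
ft_force: [0.3, 0.4, -0.8]
width: 0.0225
at [0.5    0.3849 0.0542] [-1.799e+02  1.000e-01  9.020e+01] w 0.0225 F [ 0.3  0.4 -0.8] t 12.55
[-0.0, 0.0, 0.021, 0, 0, np.float64(0.2)] rows 0.5
```

```bash
python3 -m pendant '[0,0,0.008,0,0,0,0.8, 0,0,0.014,0,0,0,0.8, 0,0,0.018,0,0,0,0.8, 0,0,0.021,0,0,0,0.8, 0,0,0.021,0,0,0,0.8]'
python3 -m pendant '[0,0,0,0,0,0,0.4, 0,0,0,0,0,0,0.2, 0,0,0,0,0,0,0, 0,0,0,0,0,0,-0.1, 0,0,0,0,0,0,-0.1]'
python3 -m pendant '[0,0,-0.02,0,0,0,-0.1, 0,0,-0.05,0,0,0,-0.1, 0,0,-0.09,0,0,0,-0.1, 0,0,-0.11,0,0,0,-0.1, 0,0,-0.11,0,0,0,-0.1]'
python3 -m pendant '[0,0,0,0,0,0,-0.1, 0,0,0,0,0,0,-0.1]'
python3 - <<'E'
from wr import *
c,P,s=wrist("w4")
E
python3 plan.py "0.5389 -0.0213 0.14 90"
```

```text
t: 12.97
eef_pos: [0.5001, 0.386, 0.0334]
tcp_rot: [-180.0, 0.0, 90.3]
ft_force: [0.4, 0.1, -0.4]
width: 0.0227
t: 13.38
eef_pos: [0.5003, 0.3862, 0.0338]
tcp_rot: [180.0, -0.0, 90.3]
ft_force: [-0.8, 0.3, 0.0]
width: 0.0492
t: 13.8
eef_pos: [0.5019, 0.388, 0.1485]
tcp_rot: [179.7, -0.3, 90.3]
ft_force: [-0.4, -0.0, -0.6]
width: 0.0511
t: 13.97
eef_pos: [0.5, 0.3856, 0.143]
tcp_rot: [-180.0, 0.0, 90.3]
ft_force: [0.0, -0.7, -0.8]
width: 0.0514
at [0.4998 0.3855 0.1425] [-1.799e+02  1.000e-01  9.030e+01] w 0.0514 F [ 0.2  0.  -0.1] t 14.02
[-0.136, 0.012, 0.001, 0, 0, np.float64(0.1)] rows 3.3
[-0.135, 0.013, 0.001, 0, 0, np.float64(0.1)] rows 3.3
[-0.136, 0.013, 0.0, 0, 0, np.float64(0.1)] rows 3.3
```

View pics/w4.png

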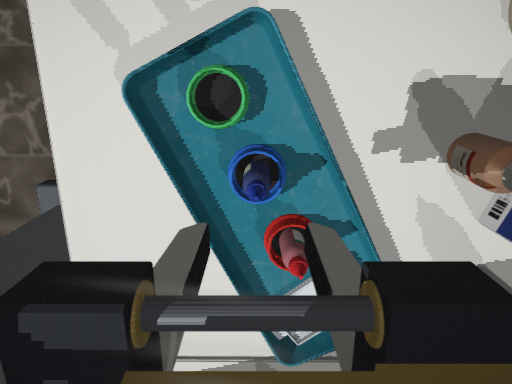

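Blue stands in the blue cup (257,177), and red is still upright (293,248). Green is next.

```bash
python3 -m pendant '[-0.136,0.012,0,0,0,0,-0.1, -0.136,0.012,0,0,0,0,-0.1, -0.136,0.012,0,0,0,0,-0.1, -0.136,0.012,0,0,0,0,-0.1]'
python3 -m pendant '[-0.135,0.013,0,0,0,0,-0.1, -0.135,0.013,0,0,0,0,-0.1, -0.135,0.013,0,0,0,0,-0.1, -0.135,0.013,0,0,0,0,-0.1]'
python3 -m pendant '[-0.136,0.013,0,0,0,0,-0.1, -0.136,0.013,0,0,0,0,-0.1, -0.136,0.013,0,0,0,0,-0.1, -0.136,0.013,0,0,0,0,-0.1, -0.136,0.013,0,0,0,0,-0.1]'
python3 -m pendant '[0,0,0.02,0,0,0,-0.1, 0,0,0.05,0,0,0,-0.1, 0,0,0.05,0,0,0,-0.1, 0,0,0.05,0,0,0,-0.1]'
python3 plan.py "0.5389 -0.0213 0.026 90"
```

```text
t: 14.35
eef_pos: [0.5125, 0.2424, 0.1415]
tcp_rot: [-179.8, 0.4, 90.0]
ft_force: [0.3, -0.5, -0.2]
width: 0.0511
t: 14.68
eef_pos: [0.5258, 0.1076, 0.1418]
tcp_rot: [-179.8, 0.3, 89.9]
ft_force: [0.5, -0.3, -1.0]
width: 0.051
t: 15.1
eef_pos: [0.5395, -0.0252, 0.1422]
tcp_rot: [-179.8, 0.1, 89.9]
ft_force: [-0.2, 0.1, -0.1]
width: 0.0514
t: 15.43
eef_pos: [0.5389, -0.0191, 0.0924]
tcp_rot: [-179.8, -0.0, 90.4]
ft_force: [-0.6, 0.1, -0.1]
width: 0.0515
at [ 0.5389 -0.0191  0.0924] [-179.8   -0.    90.4] w 0.0515 F [-0.6  0.1 -0.1] t 15.43
[-0.002, 0.0, 0.066, 0, 0, np.float64(0.4)] rows 1.6
```

```bash
python3 -m pendant '[-0.002,0,0,0,0,0,-0.1, -0.002,0,0.03,0,0,0,-0.1, -0.002,0,0.066,0,0,0,-0.1, -0.002,0,0.066,0,0,0,-0.1, -0.002,0,0.066,0,0,0,-0.1]'
python3 -m pendant '[0,0,0,0,0,0,0.8, 0,0,0,0,0,0,0.8, 0,0,0,0,0,0,0.8, 0,0,0,0,0,0,0.8, 0,0,0,0,0,0,0.8]' 12
python3 -m pendant '[0,0,0,0,0,0,0.8, 0,0,-0.01,0,0,0,0.8, 0,0,-0.03,0,0,0,0.8, 0,0,-0.06,0,0,0,0.8, 0,0,-0.11,0,0,0,0.8]' 12
python3 plan.py "0.4666 0.4525 0.138 90"
```

```text
t: 15.85
eef_pos: [0.5397, -0.0221, 0.0278]
tcp_rot: [-179.9, 0.0, 90.3]
ft_force: [-0.5, 0.1, 0.3]
width: 0.0508
t: 16.27
eef_pos: [0.5406, -0.0229, 0.0286]
tcp_rot: [179.9, 0.0, 90.2]
ft_force: [-0.7, -0.6, -0.1]
width: 0.0228
t: 16.68
eef_pos: [0.5384, -0.0226, 0.129]
tcp_rot: [-179.7, -0.0, 90.3]
ft_force: [0.9, 0.2, 0.4]
width: 0.0227
at [ 0.5384 -0.0226  0.129 ] [-179.7   -0.    90.3] w 0.0227 F [0.9 0.2 0.4] t 16.68
[0.158, -0.023, -0.003, 0, 0, np.float64(0.1)] rows 3.8
[0.159, -0.023, -0.003, 0, 0, np.float64(0.1)] rows 3.9
[0.158, -0.024, -0.003, 0, 0, np.float64(0.1)] rows 3.8
```

```bash
python3 -m pendant '[0.158,-0.023,-0.008,0,0,0,0.8, 0.158,-0.023,-0.008,0,0,0,0.8, 0.158,-0.023,-0.008,0,0,0,0.8, 0.158,-0.023,-0.008,0,0,0,0.8]'
python3 -m pendant '[0.159,-0.023,-0.003,0,0,0,0.8, 0.159,-0.023,-0.003,0,0,0,0.8, 0.159,-0.023,-0.003,0,0,0,0.8, 0.159,-0.023,-0.003,0,0,0,0.8]'
python3 -m pendant '[0.158,-0.024,0,0,0,0,0.8, 0.158,-0.024,0,0,0,0,0.8, 0.158,-0.024,0,0,0,0,0.8, 0.158,-0.024,0,0,0,0,0.8, 0.158,-0.024,0,0,0,0,0.8]'
python3 -m pendant '[0,0,0,0,0,0,0.8, 0,0,0,0,0,0,0.8, 0,0,0,0,0,0,0.8]'
python3 plan.py "0.4666 0.4525 0.056 90"
```

```text
t: 17.02
eef_pos: [0.5158, 0.1374, 0.1386]
tcp_rot: [179.9, -0.1, 90.3]
ft_force: [0.9, 0.1, 0.2]
width: 0.0222
t: 17.35
eef_pos: [0.4915, 0.297, 0.1411]
tcp_rot: [-180.0, -0.0, 90.3]
ft_force: [-0.1, 0.9, 0.1]
width: 0.0226
t: 17.77
eef_pos: [0.464, 0.4608, 0.1414]
tcp_rot: [-179.9, -0.4, 90.7]
ft_force: [-0.4, 0.2, 0.7]
width: 0.0225
t: 18.02
eef_pos: [0.4685, 0.45, 0.1403]
tcp_rot: [-180.0, 0.1, 90.2]
ft_force: [1.1, 0.5, -1.6]
width: 0.0228
at [0.4685 0.45   0.1403] [-1.80e+02  1.00e-01  9.02e+01] w 0.0228 F [ 1.1  0.5 -1.6] t 18.02
[0.003, -0.002, 0.084, 0, 0, np.float64(0.2)] rows 2.0
```

```bash
python3 -m pendant '[0.003,-0.002,0.03,0,0,0,0.8, 0.003,-0.002,0.06,0,0,0,0.8, 0.003,-0.002,0.084,0,0,0,0.8, 0.003,-0.002,0.084,0,0,0,0.8, 0.003,-0.002,0.084,0,0,0,0.8]'
python3 plan.py "0.4666 0.4525 0.0345 90"
```

```text
t: 18.43
eef_pos: [0.4661, 0.4531, 0.0558]
tcp_rot: [-179.9, 0.1, 90.2]
ft_force: [0.6, -0.4, -0.8]
width: 0.0225
at [0.4661 0.4531 0.0558] [-1.799e+02  1.000e-01  9.020e+01] w 0.0225 F [ 0.6 -0.4 -0.8] t 18.43
[-0.001, 0.0, 0.021, 0, 0, np.float64(0.2)] rows 0.5
```

```bash
python3 -m pendant '[0,0,0.008,0,0,0,0.8, 0,0,0.014,0,0,0,0.8, 0,0,0.018,0,0,0,0.8, 0,0,0.021,0,0,0,0.8, 0,0,0.021,0,0,0,0.8]'
python3 -m pendant '[0,0,0,0,0,0,0.4, 0,0,0,0,0,0,0.2, 0,0,0,0,0,0,0, 0,0,0,0,0,0,-0.1, 0,0,0,0,0,0,-0.1]'
python3 -m pendant '[0,0,-0.02,0,0,0,-0.1, 0,0,-0.05,0,0,0,-0.1, 0,0,-0.09,0,0,0,-0.1, 0,0,-0.13,0,0,0,-0.1, 0,0,-0.13,0,0,0,-0.1]'
python3 -m pendant '[0,0,0,0,0,0,-0.1, 0,0,0,0,0,0,-0.1]'
python3 - <<'E'
from wr import *
c,P,s=wrist("w5")
E
python3 plan.py "0.654 -0.07 0.2 74.8"
```

```text
t: 18.85
eef_pos: [0.4658, 0.4549, 0.035]
tcp_rot: [-180.0, 0.0, 90.3]
ft_force: [-0.3, 0.7, -0.6]
width: 0.0224
t: 19.27
eef_pos: [0.466, 0.4551, 0.0354]
tcp_rot: [180.0, -0.0, 90.3]
ft_force: [0.3, -0.3, 0.1]
width: 0.049
t: 19.68
eef_pos: [0.4679, 0.4581, 0.1729]
tcp_rot: [179.6, -0.4, 90.3]
ft_force: [0.5, 2.3, 0.4]
width: 0.0514
t: 19.85
eef_pos: [0.4659, 0.4546, 0.1652]
tcp_rot: [180.0, 0.0, 90.3]
ft_force: [-0.0, -0.0, -0.5]
width: 0.0509
at [0.4656 0.4543 0.1644] [-1.80e+02  1.00e-01  9.03e+01] w 0.0512 F [ 0.4 -0.4  0.4] t 19.9
[-0.175, 0.062, -0.012, 0, 0, np.float64(5.2)] rows 4.5
[-0.169, 0.078, -0.012, 0, 0, np.float64(5.1)] rows 4.5
[-0.161, 0.092, -0.012, 0, 0, np.float64(5.2)] rows 4.5
```

View pics/w5.png

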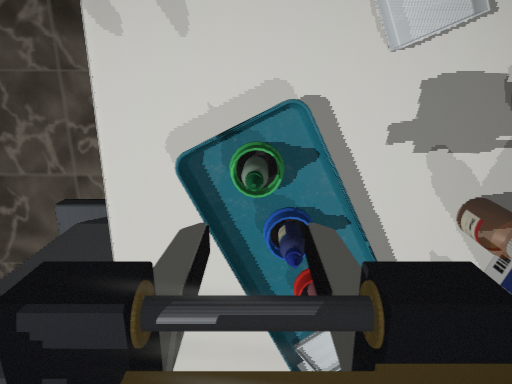

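Green stands in its cup (257,170), and all three bottles are upright. Now the stack, with a look on the way.

```bash
python3 plan.py "0.654 -0.015 0.2 74.8" | cut -c1-60
```

```text
at [0.4656 0.4543 0.1644] [-1.80e+02  1.00e-01  9.03e+01] w 
[-0.157, 0.062, -0.012, 0, 0, np.float64(5.2)] rows 4.1
[-0.15, 0.076, -0.012, 0, 0, np.float64(5.1)] rows 4.0
[-0.143, 0.089, -0.012, 0, 0, np.float64(5.2)] rows 4.0
```

```bash
python3 -m pendant '[-0.157,0.062,-0.012,0,0,5.2,-0.1, -0.157,0.062,-0.012,0,0,5.2,-0.1, -0.157,0.062,-0.012,0,0,5.2,-0.1, -0.157,0.062,-0.012,0,0,5.2,-0.1, -0.157,0.062,-0.012,0,0,5.2,-0.1]'
python3 -m pendant '[-0.15,0.076,-0.012,0,0,5.1,-0.1, -0.15,0.076,-0.012,0,0,5.1,-0.1, -0.15,0.076,-0.012,0,0,5.1,-0.1, -0.15,0.076,-0.012,0,0,5.1,-0.1, -0.15,0.076,-0.012,0,0,5.1,-0.1]'
python3 -m pendant '[-0.143,0.089,-0.012,0,0,5.2,-0.2, -0.143,0.089,-0.012,0,0,5.2,-0.2, -0.143,0.089,-0.012,0,0,5.2,-0.2, -0.143,0.089,-0.012,0,0,5.2,-0.2, -0.143,0.089,-0.012,0,0,5.2,-0.2]'
python3 -m pendant '[0,0,0,0,0,0,-0.2, 0,0,0,0,0,0,-0.2, 0,0,0,0,0,0,-0.2]'
python3 - <<'E'
from wr import *
c,P,s=wrist("w6")
q=P.reshape(-1,3); q=q[(q[:,2]>.014)&(q[:,2]<.03)&(np.linalg.norm(q[:,:2]-(.654,-.05),axis=1)<.055)]
print(len(q),np.median(q[:,2]),cv2.minAreaRect((q[:,:2]*1000).astype(np.float32)))
E
python3 plan.py "0.653 -0.048 0.07 74.8" "0.653 -0.048 0.009 74.8"
```

```text
t: 20.32
eef_pos: [0.5318, 0.2885, 0.1754]
tcp_rot: [-180.0, 0.4, 84.5]
ft_force: [0.0, -0.0, -0.4]
width: 0.0511
t: 20.73
eef_pos: [0.594, 0.1325, 0.1876]
tcp_rot: [-180.0, 0.3, 79.4]
ft_force: [0.6, -0.5, -0.2]
width: 0.0512
t: 21.15
eef_pos: [0.656, -0.0239, 0.1995]
tcp_rot: [180.0, 0.3, 74.2]
ft_force: [0.5, -1.2, -1.2]
width: 0.056
t: 21.4
eef_pos: [0.6533, -0.0118, 0.2004]
tcp_rot: [-179.9, -0.0, 74.9]
ft_force: [-0.0, -0.0, -0.5]
width: 0.0556
1831 0.020223958753321836 ((653.9940795898438, -47.69295883178711), (78.18418884277344, 28.234228134155273), 74.92707061767578)
at [ 0.6535 -0.0117  0.2007] [-179.9   -0.    74.9] w 0.0559 F [1.  0.3 0.2] t 21.45
[-0.035, 0.009, 0.131, 0, 0, np.float64(0.1)] rows 3.3
[-0.0, -0.0, 0.061, 0, 0, np.float64(0.0)] rows 1.5
```

View pics/w6.png

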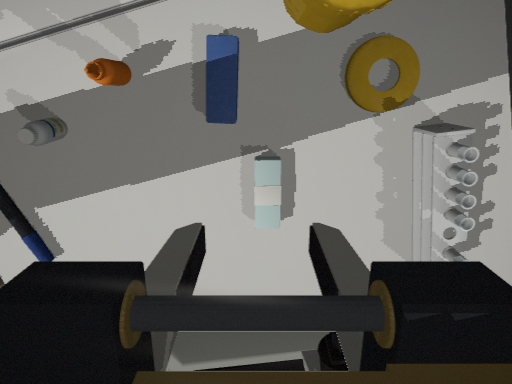

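The stack with its cream band is at (267,193), measured at (0.654,-0.048), 74.9°. The mailer is separate at (222,80).

```bash
python3 -m pendant '[-0.035,0.009,0.03,0,0,0,-0.2, -0.035,0.009,0.08,0,0,0,-0.2, -0.035,0.009,0.131,0,0,0,-0.2, -0.035,0.009,0.131,0,0,0,-0.2, -0.035,0.009,0.131,0,0,0,-0.2]'
python3 -m pendant '[0,0,0,0,0,0,-0.2, 0,0,0,0,0,0,-0.2]'
python3 plan.py "0.654 -0.048 0.009 74.9"
```

```text
t: 21.87
eef_pos: [0.6503, -0.0486, 0.0654]
tcp_rot: [-179.5, 0.1, 74.9]
ft_force: [-0.8, 0.9, 0.0]
width: 0.056
t: 22.03
eef_pos: [0.6546, -0.0487, 0.0718]
tcp_rot: [179.9, -0.1, 74.9]
ft_force: [0.8, 0.5, -0.5]
width: 0.0558
at [ 0.6546 -0.0487  0.0718] [ 1.799e+02 -1.000e-01  7.490e+01] w 0.0558 F [ 0.8  0.5 -0.5] t 22.03
[0.001, -0.001, 0.063, 0, 0, np.float64(-0.0)] rows 1.5
```

```bash
python3 -m pendant '[0.001,-0.001,0.02,0,0,0,-0.2, 0.001,-0.001,0.04,0,0,0,-0.2, 0.001,-0.001,0.055,0,0,0,-0.2, 0.001,-0.001,0.063,0,0,0,-0.2, 0.001,-0.001,0.063,0,0,0,-0.2]'
python3 -m pendant '[0,0,0,0,0,0,0.8, 0,0,0,0,0,0,0.8, 0,0,0,0,0,0,0.8, 0,0,0,0,0,0,0.8, 0,0,0,0,0,0,0.8]' 30
python3 -m pendant '[0,0,0,0,0,0,0.8, 0,0,0,0,0,0,0.8, 0,0,-0.01,0,0,0,0.8, 0,0,-0.025,0,0,0,0.8, 0,0,-0.025,0,0,0,0.8]' 30
python3 plan.py "0.654 -0.048 0.13 74.9"
python3 - <<'E'
from wr import *
c,P,s=wrist("w7")
E
```

```text
t: 22.45
eef_pos: [0.6532, -0.0485, 0.0076]
tcp_rot: [180.0, -0.0, 74.8]
ft_force: [-0.2, 0.2, -0.4]
width: 0.0557
t: 22.87
eef_pos: [0.6535, -0.049, 0.0081]
tcp_rot: [179.9, -0.0, 74.8]
ft_force: [-1.1, 0.0, 4.7]
width: 0.0281
t: 23.28
eef_pos: [0.6541, -0.0489, 0.0347]
tcp_rot: [179.9, -0.0, 74.8]
ft_force: [0.6, 0.1, -1.0]
width: 0.0281
at [ 0.6541 -0.0489  0.0347] [179.9  -0.   74.8] w 0.0281 F [ 0.6  0.1 -1. ] t 23.28
[0.001, -0.0, -0.095, 0, 0, np.float64(-0.1)] rows 2.3
```

View pics/w7.png

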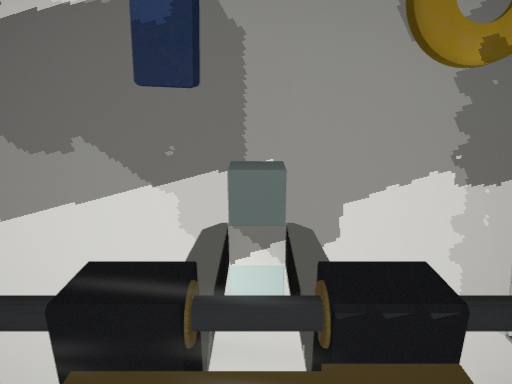

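The stack (257,200) is held level across its middle. I'll lift and carry it.

```bash
python3 -m pendant '[0.001,0,-0.03,0,0,0,0.8, 0.001,0,-0.06,0,0,0,0.8, 0.001,0,-0.095,0,0,0,0.8, 0.001,0,-0.105,0,0,0,0.8, 0.001,0,-0.105,0,0,0,0.8]' 
python3 -m pendant '[0,0,0,0,0,0,0.8, 0,0,0,0,0,0,0.8]'
python3 plan.py "0.5685 0.249 0.14 26.6"
```

```text
t: 23.75
eef_pos: [0.6547, -0.048, 0.1399]
tcp_rot: [179.7, -0.1, 74.7]
ft_force: [0.4, -0.8, -1.4]
width: 0.0283
t: 23.92
eef_pos: [0.6521, -0.0482, 0.1354]
tcp_rot: [-179.9, 0.0, 74.8]
ft_force: [-0.6, -0.2, -2.0]
width: 0.0285
at [ 0.6521 -0.0482  0.1354] [-179.9    0.    74.8] w 0.0285 F [-0.6 -0.2 -2. ] t 23.92
[0.132, -0.079, -0.002, 0, 0, np.float64(24.1)] rows 3.7
[0.089, -0.127, -0.003, 0, 0, np.float64(24.1)] rows 3.7
```

```bash
python3 -m pendant '[0.132,-0.079,-0.005,0,0,24.1,0.8, 0.132,-0.079,-0.005,0,0,24.1,0.8, 0.132,-0.079,-0.005,0,0,24.1,0.8, 0.132,-0.079,-0.005,0,0,24.1,0.8, 0.132,-0.079,-0.005,0,0,24.1,0.8]'
python3 -m pendant '[0.089,-0.127,0,0,0,24.1,0.8, 0.089,-0.127,0,0,0,24.1,0.8, 0.089,-0.127,0,0,0,24.1,0.8, 0.089,-0.127,0,0,0,24.1,0.8, 0.089,-0.127,0,0,0,24.1,0.8]'
python3 -m pendant '[0,0,0,0,0,0,0.8, 0,0,0,0,0,0,0.8, 0,0,0,0,0,0,0.8]'
python3 plan.py "0.5685 0.249 0.05 26.6"
python3 - <<'E'
from wr import *
c,P,s=wrist("w8")
E
```

```text
t: 24.33
eef_pos: [0.6087, 0.1086, 0.1407]
tcp_rot: [-179.7, -0.0, 51.0]
ft_force: [0.5, 1.7, -1.0]
width: 0.028
t: 24.75
eef_pos: [0.5662, 0.2576, 0.1404]
tcp_rot: [-179.8, 0.1, 27.0]
ft_force: [0.1, 0.4, -1.2]
width: 0.028
t: 25.0
eef_pos: [0.5701, 0.2473, 0.1413]
tcp_rot: [179.9, 0.1, 26.5]
ft_force: [-0.6, 0.1, -1.5]
width: 0.0283
at [0.5701 0.2473 0.1413] [1.799e+02 1.000e-01 2.650e+01] w 0.0283 F [-0.6  0.1 -1.5] t 25.0
[-0.001, -0.002, 0.091, 0, 0, np.float64(-0.1)] rows 2.2
```

View pics/w8.png

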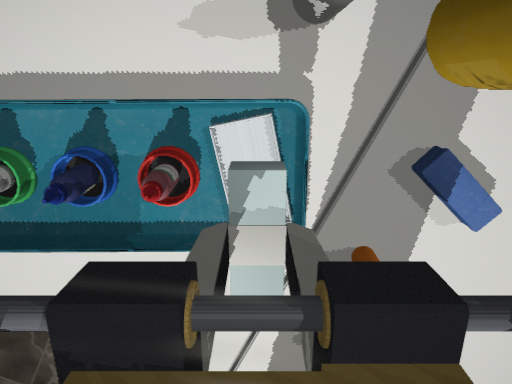

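The tray is aligned with the gripper, but the rest itself (corners at (210,127) and (272,113)) is turned about 12° relative to the tray. I'll work out its pose from the earlier w2 and w3 pictures.

```bash
python3 - <<'E'
from wr import *
c=r.read_camera("wrist")
K=lambda u,v:np.array([(u-c["cx"])/c["fx"],(v-c["cy"])/c["fy"],1])
for n,p,rot,box in (("w2",[.5402,.1835,.1281],[180,0,90.3],(200,20,390,180)),("w3",[.5358,.3207,.1461],[179.8,-.1,90],(228,185,355,300))):
    T=np.eye(4);T[:3,:3]=R.from_euler("xyz",rot,degrees=True).as_matrix();T[:3,3]=p;T=T@c["mount"]
    I=cv2.imread(f"pics/{n}.png"); h=cv2.cvtColor(I,cv2.COLOR_BGR2HSV)
    m=((h[...,1]<60)&(h[...,2]>120)).astype(np.uint8); k=np.zeros_like(m); x0,y0,x1,y1=box; k[y0:y1,x0:x1]=1
    # world points of mask pixels on plane z=.009, restricted near the rest
    v,u=np.nonzero(m*k); d=(np.stack([(u-c["cx"])/c["fx"],(v-c["cy"])/c["fy"],np.ones(len(u))],1))@T[:3,:3].T
    W=T[:3,3]+d*((.009-T[2,3])/d[:,2:3])
    W=W[np.linalg.norm(W[:,:2]-(.569,.249),axis=1)<.062]
    g=np.zeros((140,140),np.uint8); ij=((W[:,:2]-(.5,.18))*1000).astype(int); ij=ij[((ij>=0)&(ij<140)).all(1)]; g[ij[:,1],ij[:,0]]=1
    g=cv2.morphologyEx(cv2.morphologyEx(g,cv2.MORPH_CLOSE,np.ones((3,3))),cv2.MORPH_OPEN,np.ones((9,9)))
    ct=max(cv2.findContours(g,0,2)[0],key=cv2.contourArea); print(n,cv2.minAreaRect(ct+np.array([500,180])))
for n,cs in (("w2",[(325,37),(362,92),(262,167),(223,117)]),):
    p,rot=[.5402,.1835,.1281],[180,0,90.3]
    T=np.eye(4);T[:3,:3]=R.from_euler("xyz",rot,degrees=True).as_matrix();T[:3,3]=p;T=T@c["mount"]
    w=[]
    for a in cs:
        d=T[:3,:3]@K(*a); w.append((T[:3,3]+d*((.011-T[2,3])/d[2]))[:2])
    print(np.round(w,4).tolist(),np.mean(w,0).round(4),cv2.minAreaRect((np.array(w)*1000).astype(np.float32)))
E
```

```text
w2 ((564.7440185546875, 243.82421875), (112.15562438964844, 56.800724029541016), 38.290164947509766)
w3 ((562.3816528320312, 246.97669982910156), (111.93084716796875, 59.20249938964844), 37.694236755371094)
[[0.5925, 0.2981], [0.625, 0.2571], [0.5446, 0.1943], [0.512, 0.2366]] [0.5685 0.2465] ((568.404296875, 246.76409912109375), (101.97859191894531, 53.374732971191406), 37.99158477783203)
```

```bash
python3 plan.py "0.5685 0.248 0.06 38"
```

```text
at [0.5703 0.2474 0.1418] [1.80e+02 1.00e-01 2.64e+01] w 0.0283 F [ 0.4 -1.2 -0.4] t 25.1
[-0.001, -0.001, 0.082, 0, 0, np.float64(-11.6)] rows 2.0
```

```bash
python3 -m pendant '[-0.001,-0.001,0,0,0,-6,0.8, -0.001,-0.001,0.03,0,0,-11.6,0.8, -0.001,-0.001,0.06,0,0,-11.6,0.8, -0.001,-0.001,0.082,0,0,-11.6,0.8, -0.001,-0.001,0.082,0,0,-11.6,0.8]'
python3 -m pendant '[0,0,0,0,0,0,0.8, 0,0,0,0,0,0,0.8]'
python3 plan.py "0.5685 0.248 0.014 38"
```

```text
t: 25.52
eef_pos: [0.5668, 0.2474, 0.0563]
tcp_rot: [-179.9, 0.4, 38.1]
ft_force: [-0.2, -0.4, -1.0]
width: 0.0282
t: 25.68
eef_pos: [0.5694, 0.2496, 0.0613]
tcp_rot: [180.0, -0.1, 38.1]
ft_force: [0.1, 1.1, -1.7]
width: 0.0282
at [0.5694 0.2496 0.0613] [ 1.80e+02 -1.00e-01  3.81e+01] w 0.0282 F [ 0.1  1.1 -1.7] t 25.68
[-0.002, 0.001, 0.047, 0, 0, np.float64(0.1)] rows 1.1
```

```bash
python3 -m pendant '[-0.002,0.001,0.012,0,0,0,0.8, -0.002,0.001,0.024,0,0,0,0.8, -0.002,0.001,0.033,0,0,0,0.8, -0.002,0.001,0.038,0,0,0,0.8, -0.002,0.001,0.04,0,0,0,0.8]'
python3 -m pendant '[0,0,0.003,0,0,0,0.8, 0,0,0.006,0,0,0,0.8, 0,0,0.007,0,0,0,0.8, 0,0,0.007,0,0,0,0.8]'
python3 plan.py "0.5685 0.248 0.013 38"
```

```text
t: 26.1
eef_pos: [0.5673, 0.2479, 0.0196]
tcp_rot: [-180.0, 0.0, 38.2]
ft_force: [-0.2, -0.3, -1.9]
width: 0.0283
t: 26.43
eef_pos: [0.5676, 0.248, 0.0133]
tcp_rot: [-180.0, 0.0, 38.2]
ft_force: [0.3, -0.3, -1.0]
width: 0.0282
at [0.5676 0.248  0.0133] [-180.     0.    38.2] w 0.0282 F [ 0.3 -0.3 -1. ] t 26.43
[0.001, 0.001, 0.0, 0, 0, np.float64(0.2)] rows 0.0
```

```bash
python3 -m pendant '[0,0,0,0,0,0,0.35, 0,0,0,0,0,0,0.25, 0,0,0,0,0,0,0.15, 0,0,0,0,0,0,0.1, 0,0,0,0,0,0,0.1]'
python3 -m pendant '[0,0,-0.01,0,0,0,0.1, 0,0,-0.04,0,0,0,0.1, 0,0,-0.08,0,0,0,0.1, 0,0,-0.12,0,0,0,0.1, 0,0,-0.14,0,0,0,0.1]'
python3 -m pendant '[-0.1,0,-0.02,0,0,0,0.1, -0.1,0,-0.02,0,0,0,0.1, -0.1,0,-0.02,0,0,0,0.1, -0.1,0,-0.02,0,0,0,0.1, -0.1,0,-0.02,0,0,0,0.1]'
python3 -m pendant '[0,0,0,0,0,0,0.1, 0,0,0,0,0,0,0.1, 0,0,0,0,0,0,0.1]'
python3 - <<'E'
from wr import *
c,P,s=wrist("w9"); print(s["eef_pos"],s["t"])
q=P.reshape(-1,3); q=q[(q[:,2]>.019)&(q[:,2]<.035)&(np.linalg.norm(q[:,:2]-(.5685,.248),axis=1)<.045)]
print(len(q),np.percentile(q[:,2],[5,50,95]).round(4),cv2.minAreaRect((q[:,:2]*1000).astype(np.float32)))
A=np.c_[q[:,:2],np.ones(len(q))]; print("slope",np.linalg.lstsq(A,q[:,2],rcond=None)[0][:2].round(3))
E
```

```text
t: 26.85
eef_pos: [0.5677, 0.248, 0.0134]
tcp_rot: [180.0, -0.0, 38.2]
ft_force: [0.5, -0.5, 0.4]
width: 0.0411
t: 27.27
eef_pos: [0.5688, 0.2486, 0.1584]
tcp_rot: [180.0, -0.3, 38.2]
ft_force: [1.1, 0.5, -0.6]
width: 0.0419
t: 27.68
eef_pos: [0.489, 0.1857, 0.1747]
tcp_rot: [180.0, -0.1, 38.1]
ft_force: [0.0, 0.6, 0.0]
width: 0.0413
t: 27.93
eef_pos: [0.4896, 0.1869, 0.173]
tcp_rot: [-180.0, -0.0, 38.2]
ft_force: [0.5, 0.2, -0.3]
width: 0.0419
[0.48960212 0.18689087 0.17299794] 27.9333
3248 [0.0236 0.0253 0.0268] ((577.9647827148438, 236.4451904296875), (77.61006164550781, 59.992000579833984), 38.16166687011719)
slope [-0.022  0.031]
```

View pics/w9.png

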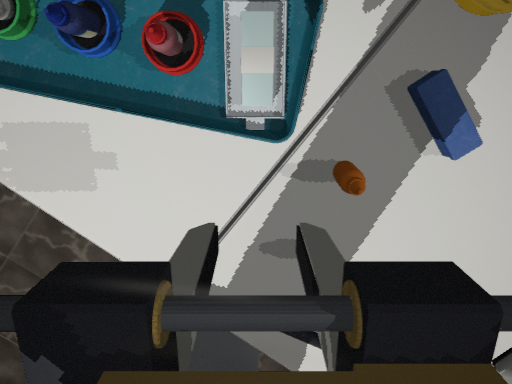

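The stack lies in the rest (256,60), aligned with it. One last overview before handing in.

```bash
python3 - <<'E'
from cell import r
from h import *
a=r.read_camera("side"); cv2.imwrite("pics/end.png",a["image"])
P=cloud(a).reshape(-1,3)
for k,x,zt in (("red",(.5345,.318),.075),("blue",(.5,.386),.075),("green",(.466,.454),.075),("white",(.456,.078),.057),("orange",(.541,.113),.069)):
    q=P[np.linalg.norm(P[:,:2]-x,axis=1)<.03]; q=q[q[:,2]>.04]
    print(k,len(q),q[:,2].max().round(3) if len(q) else None, np.median(q[:,:2],0).round(3) if len(q) else None,"expect top",zt)
E
```

```text
red 102 0.075 [0.533 0.313] expect top 0.075
blue 95 0.075 [0.499 0.379] expect top 0.075
green 90 0.075 [0.463 0.449] expect top 0.075
white 110 0.058 [0.454 0.072] expect top 0.057
orange 573 0.302 [0.535 0.111] expect top 0.069
```

View pics/end.png

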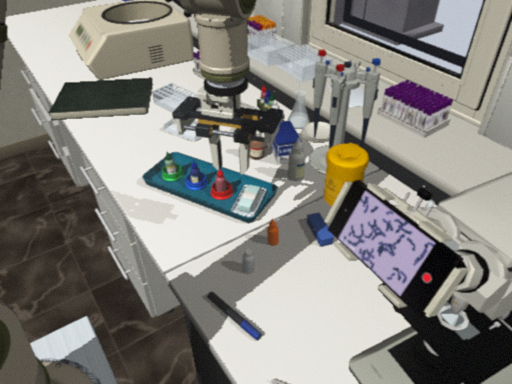

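The overview shows the bottles standing in their cups (172,170), (196,181) and (220,190), and the stack in the rest (250,200). White (248,262), orange (273,233) and the mailer (319,229) haven't moved, and the robot is clear.

```bash
python3 -c "
from cell import r
print(r.hand_in())"
```

```text
the job is handed in; nothing more can be done
None
```

The staining tray is made up and handed in at about 28 s on the robot's clock. The red, blue and green bottles stand in their own holders, in that order, and the slide stack lies in the slide rest.

- **Bottles:** in the last side-camera check all three tops measured 0.075 m, which is what an upright bottle in its cup should give.
- **Slide stack:** its top measured about 0.025 m, against 0.026 m expected for lying flat. The rest turned out to be rotated about 11° from the tray, so I re-measured it and turned the stack to match before lowering it.
- **Left alone:** the white bottle, the orange look-alike and the slide box stand where they were in the final picture.
- **Checks that gave no clean result:** the final orange-bottle height reading (0.302 m) caught something taller, most likely the gripper, so that bottle was checked by eye only. The outline fit of the stack also took in the tray rim, so I judged its position from the picture.

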